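# Seat a water-filter cartridge, prove the catch with a tug, open the supply

### The arm

A 6-joint arm with a two-finger parallel gripper is mounted at the origin on a cart in front of the work surface, level with it; the furniture and walls round the work are solid. World frame = base frame: x ahead of the robot, y to its left, z up, the work surface at z = 0. Lengths are in m, angles in rad, forces in N, time in s.
With the tool pointing down it reaches from about 0.35 to 0.85 m from the base axis. Payload 8.1 kg.
Tool frame: the origin (TCP) lies at the centre of the arm's flange, where the gripper is bolted on; the fingertips stand 186 mm ahead of it and the grasp point (between the pads) lies 167 mm ahead of it; z points along the fingers, y is the line along which they close (so a half turn about z gives the same grasp; the last joint's range is limited). The gripper opens to 93 mm and grips with 3 to 60 N. Pads are 15 mm wide; open, the fingers measure 128 mm over their backs; the gripper's body (75 mm by 188 mm) begins 65 mm behind the grasp point.
Start: joints at [1.06, 0.13, 1.488, -0, 1.523, -0.085], TCP at [0.248, 0.546, 0.405] pointing down, gripper open.
Joint ranges: [-2.96, 2.96], [-0.89, 2.26], [0.02, 2.5], [-1.34, 4.48], [0, 2.73], [-2.66, 2.66]. Speed limits (rad/s): [2.39, 2.39, 2.79, 3.14, 3.14, 3.14].

### API

Orientations are given as a rotation vector (axis times angle).
In Python, from plant import read_state, read_camera, camera_params, robot gives the robot as it stands.
- The arm moves only by the tool carry_out, never from a script. Its argument "targets" is a list of rows, each an object of numbers: "hand": the opening in per cent of the stroke, from 0 (shut) to 100 (fully open); "x", "y", "z": the shift along the tool's x, y, z in m; "ax", "ay", "az": the turn, a rotation vector about the tool's x, y, z in rad. In form: [{"hand": .., "x": .., "y": .., "z": .., "ax": .., "ay": .., "az": ..}, ...]. A call has 1 to 8 rows; each row is the pose to reach, as a shift and turn from the pose commanded when the call began, along the tool's axes at that moment; what a row does not reach only later rows make up. A row lasts 1/8 s, in which the tool goes at most 62.5 mm and 10.7 degrees, less where a joint would pass 70% of its speed; a pose out of reach is approached as far as the arm can. A call with a gripper value outside its range is refused whole. The fingers move at their own pace and stop on an object; "newtons" is the grip in N (left out, the last holds). Time passes only in rows, so rows that repeat a pose let the fingers close. It gives the time, the measured TCP pose, the force, the opening and the grip force at its end, in the units of the state.
- read_state(): the state, without advancing time (a new reading comes with each control period).
- read_camera(name): name is "side" or "top"; returns (picture, depth): 420x560x3 uint8, blue, green, red; 420x560 float32, m along the optical axis (not along the pixel's ray), 0 where there is no reading.
- camera_params(name): a dict with "fx", "fy", "cx", "cy" (pixels), "position" and "rotation" of the camera in the world. Camera axes: x right, y up, looking along -z (the intrinsics and any distortion apply to the point x, -y, -z); pixel columns grow to the right and rows downward; lengths in m; the calibration is good to about 2 mm. A picture is of the moment at which its call begins. camera_params takes no time and is no camera call.
- robot.close_job(): hands the job in; it is judged then, once.
The state is a dict: "t": time; "q": joint angles; "dq": joint speeds; "joint_torque": joint torques, N m; "tool_pos": TCP position; "orientation": TCP orientation; "force": force on the tool from outside, world axes, zero at the start; "wrist_torque": the same for the moment, N m; "opening": finger opening in m; "gripper_force": force on a finger pad.
Only numpy, scipy, OpenCV 4.12 (cv2) and the standard library are available. Lean on these libraries where they do the work, as an engineer would, in place of code of your own. Each camera call takes 0.05 s, during which the arm holds its last target. There are 200 camera calls.

### The job

The new cartridge of the water filter is not fully in: push it down into its leaning sleeve until it clicks home, then tug its black grip straight out along the cartridge with about 10 N (green band showing, no red) for a good second to prove that the catch holds it. Let the grip spring back, then open the supply by pushing the red lever fully over, away from you; leave the tin, the mug and the timer as they stand.

Things in the scene. Friction and masses are not known exactly. Their poses are not given: they have to be found in the camera images.
- filter_unit: White water-filter stand, screwed down: base plate 170 (its x) x 300 (its y) x 18 mm, carrying a grey sleeve and the red lever. Origin on the worktop, 30 mm in +y from the plate's centre; x points to its rear, z up. The sleeve and cartridge share one axis: from the point (45, 0, 30) mm in this frame it leans 30 degrees from vertical towards the stand's front, direction (-0.5, 0, 0.866). The sleeve is 84 mm across and 60 mm long along that axis.
- cartridge (a joint): How far (m) the white cartridge (60 mm across) stands out of its home position, along the leaning axis; 0 = fully home, the blue collar (80 mm across) down on the sleeve's rim. It starts 13 to 24 mm out. It slides with about 3.5 N of friction; from 11 to 5 mm a sprung catch resists, so that about 12 N is needed, then it snaps home. Once home it withstands a pull of 25 N (giving under 1.5 mm); not home it simply slides out.
- grip (a joint): How far (m) the black pull grip on the cartridge's end is drawn out of the cartridge along the axis, against a spring: 0 = at rest (it pushes the cartridge when pressed), 1 N to start and 0.9 N more for each mm, so 10 mm is 10 N; stop at 20 mm. Its stem shows a green band from 8 mm and a red one from 15 mm.
- grip_mid (a point): Middle of the black pull grip, on the axis (moves with cartridge and grip). The grip is a block 30 mm wide (across, along the stand's y), 54 mm deep and 46 mm long along the axis; its end face lies 22 mm outward along the axis from this point, its underside 24 mm inward; below it is the grey end of the cartridge. At home and at rest the point is 145 mm along the axis from the point named under filter_unit.
- shutoff (a joint): Angle (rad) of the red supply lever: about 0 = shut, leaning to the stand's front; 1.0 = stop, fully over to the stand's rear (open). It swings about a level line along the stand's y and stays where it is left.
- shutoff_tip (a point): Centre of the red ball (26 mm across) on the end of the supply lever, at the stand's -y side. The lever is 80 mm from its pivot, at (-45, -115, 40) mm in the stand's frame, to this point, a 10 mm steel rod; at 0 rad it leans 0.5 rad from vertical to the stand's front, the ball 110 mm above the worktop. About 1 N on the ball moves it.
- tin_mid (a point): Bystander: round tin with a white and red label, 75 mm across, 58 mm high; the point is on its axis, 30 mm up.
- mug_mid (a point): Bystander: orange mug, 81 x 113 x 101 mm; the point is 30 mm up.
- timer_mid (a point): Bystander: cream egg timer, 66 mm across, 65 mm high; the point is on its axis, 30 mm up.

How it is judged:
On the way, in this order (a step that is already met when the one before it is completed fails the run):
1. the cartridge is fully home (under 2 mm out) with the grip at rest (under 3 mm) (value of joint cartridge below 0.002 m and value of joint grip below 0.003 m), for 0.2 s.
2. the grip is drawn 8.5 to 15 mm (about 9 to 14 N) for 0.8 s while the cartridge stays home and the supply is shut (value of joint grip between 0.0085 and 0.015 m and value of joint cartridge below 0.003 m and value of joint shutoff below 0.4 rad), for 0.8 s.
3. the grip is back at rest, the supply still shut (value of joint grip below 0.003 m and value of joint shutoff below 0.4 rad), for 0.1 s.
4. the lever is fully over (value of joint shutoff above 0.88 rad), for 0.2 s.
At the end, for the whole second after the job is handed in: The cartridge is home (under 3 mm out), its grip at rest (under 2 mm), the lever fully over (beyond 0.88 of 1.0 rad), and the tin, mug and timer stand within 20 mm of where they were (value of joint cartridge below 0.003 m and value of joint grip below 0.002 m and value of joint shutoff above 0.88 rad and distance of each of tin_mid, mug_mid, timer_mid from where it was at the start of the episode below 0.02 m); the robot touches nothing.
It fails at once if the grip is tugged well into the red (over 16.5 mm, about 16 N) (value of joint grip above 0.0165 m).
It fails at once if the tin, the mug or the timer is shifted more than 20 mm (distance of any of tin_mid, mug_mid, timer_mid from where it was at the start of the episode above 0.02 m).
It also fails if it takes over 61 s, if anything falls off the work surface, if the arm or the gripper's body presses on something with over 40 N, if the wrist force passes 120 N, or if a joint passes its speed limit or range.

## Working session

There is one attempt and no reset: what is moved stays moved. The work goes in short steps, Python scripts to look and compute and a tool call to move; the robot and the scene stay as the last step left them, time stands still between calls to the robot, and variables do not carry over. Pictures are saved under pics/ and viewed, at most 10 in all, crops included, and the job is handed in when it is done.

Besides the shell and the picture viewer there is one more tool, called after "Call:" as a command line: name --argument value ..., lists and objects as JSON in quotes. carry_out: Moves the arm, as the interface text tells. Its arguments: {"type":"object","properties":{"targets":{"type":"array","items":{"type":"object","properties":{"hand":{"type":"number"},"x":{"type":"number"},"y":{"type":"number"},"z":{"type":"number"},"ax":{"type":"number"},"ay":{"type":"number"},"az":{"type":"number"}}}},"newtons":{"type":"number"}},"required":["targets"]}

```bash
ls; mkdir -p pics; cat > h.py <<'E'
import numpy as np, cv2
from plant import read_state, read_camera, camera_params, robot
from scipy.spatial.transform import Rotation as R
def cloud(name):
    im,d=read_camera(name); p=camera_params(name)
    v,u=np.mgrid[:420,:560]
    P=np.stack([(u-p['cx'])/p['fx']*d,-(v-p['cy'])/p['fy']*d,-d],-1)
    W=P@np.array(p['rotation']).T+np.array(p['position'])
    W[d==0]=np.nan
    return im,d,W
E
python3 - <<'E'
from h import *
for n in ['side','top']:
    im,d,W=cloud(n); cv2.imwrite(f'pics/{n}0.png',im); np.savez(f'{n}0.npz',im=im,W=W)
    p=camera_params(n); print(n,{k:np.round(v,3).tolist() if not isinstance(v,dict) else v for k,v in p.items()}, (d>0).mean())
s=read_state(); print({k:np.round(v,3).tolist() for k,v in s.items()})
E
```

```text
picsTraceback (most recent call last):
  File "<stdin>", line 3, in <module>
  File "h.py", line 8, in cloud
    W=P@np.array(p['rotation']).T+np.array(p['position'])
      ~~~~~~~~~~~~~~~~~~~~~~~~~~~^~~~~~~~~~~~~~~~~~~~~~~~
ValueError: operands could not be broadcast together with shapes (420,560) (3,)
```

```bash
python3 - <<'E'
from plant import *
print(camera_params('side'));print(camera_params('top'))
E
sed -i "s/W=P@.*/r=np.array(p['rotation']); M=r if r.shape==(3,3) else (R.from_rotvec(r) if r.size==3 else R.from_quat(r)).as_matrix(); W=P@M.T+np.array(p['position'])/" h.py
python3 - <<'E'
from h import *
for n in ['side','top']:
    im,d,W=cloud(n); cv2.imwrite(f'pics/{n}0.png',im); np.savez(f'{n}0.npz',im=im,W=W)
    print((d>0).mean(), W[300,280],W[200,100],W[350,450])
s=read_state(); print({k:np.round(v,3).tolist() for k,v in s.items()})
E
```

```text
{'fx': 459.5025133981555, 'fy': 459.5025133981555, 'cx': 288.2925104977176, 'cy': 211.89836812983162, 'position': array([ 0.22223709, -0.85400993,  0.79120174]), 'rotation': array([ 0.95436462, -0.13326065, -0.27858611])}
{'fx': 542.6405139537616, 'fy': 542.6405139537616, 'cx': 282.03063018099596, 'cy': 197.9010234951343, 'position': array([0.23080444, 0.11737641, 1.48712248]), 'rotation': array([ 0.15672074, -0.17103427, -1.61303972])}
0.989234693877551 [ 0.41997414 -0.11392657  0.00308362] [ 0.08616569 -0.03709018  0.30416412] [ 0.71847366 -0.35753707  0.00240824]
0.9960544217687075 [ 0.26407446  0.11527062 -0.062703  ] [0.56094271 0.60337272 0.00347921] [ 0.03907093 -0.59365821 -0.88737434]
{'t': 0.15, 'q': [1.06, 0.131, 1.489, 0.0, 1.523, -0.085], 'dq': [-0.002, -0.001, -0.002, -0.002, 0.0, -0.0], 'joint_torque': [0.002, -56.048, -49.233, 0.077, 0.031, -0.0], 'tool_pos': [0.248, 0.546, 0.404], 'orientation': [-0.664, -3.07, 0.002], 'force': [-0.314, -0.403, -0.795], 'wrist_torque': [0.018, -0.058, 0.011], 'gripper_force': 0.0, 'opening': 0.093}
```

View pics/side0.png

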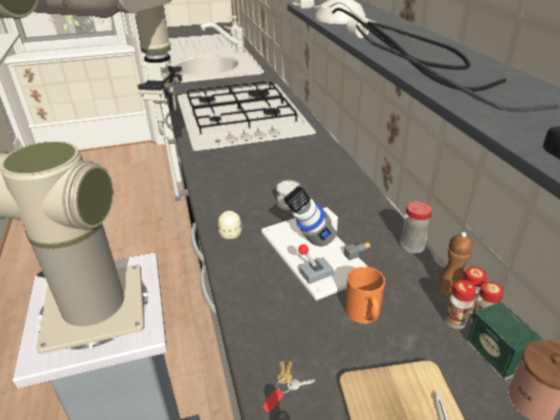

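View pics/top0.png

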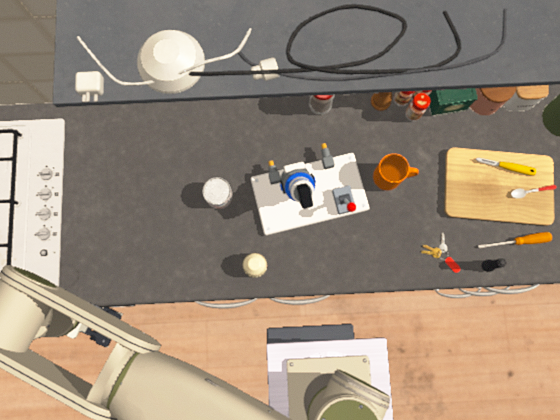

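Side view: stand at (315,250), black grip (297,198), red ball (303,249), mug (365,295), timer (229,224). Top view: plate (252–368, 155–232), grip (305,195), ball (351,207), tin (217,193), timer (254,265), mug (393,172).

```bash
cat > m.py <<'E'
from h import *
T=np.load('top0.npz'); S=np.load('side0.npz')
def pts(D,box,f):
    im,W=D['im'].astype(int),D['W']; m=np.zeros(im.shape[:2],bool); x0,x1,y0,y1=box; m[y0:y1,x0:x1]=True
    return W[m&f(im,W)]
for n,D,box in (('top',T,(235,385,140,245)),('side',S,(255,385,200,300))):
    P=pts(D,box,lambda im,W:(im.min(-1)>150)&(abs(W[...,2]-.018)<.008))
    r=cv2.minAreaRect(P[:,:2].astype(np.float32)); print(n,'plate',len(P),r,P[:,2].mean()); print(cv2.boxPoints(r).round(3).tolist())
for n,D,box in (('top',T,(335,365,190,220)),('side',S,(290,315,238,262))):
    P=pts(D,box,lambda im,W:(im[...,2]>150)&(im[...,1]<70)&(im[...,0]<70)); print(n,'ball',len(P),P.mean(0),np.median(P,0),P[:,2].max())
for n,D,box in (('top',T,(285,325,165,215)),('side',S,(280,325,180,215))):
    P=pts(D,box,lambda im,W:(im.max(-1)<70)&(W[...,2]>.12)); print(n,'grip',len(P),P.mean(0),P.min(0),P.max(0))
    P=pts(D,(280,340,165,250),lambda im,W:(im[...,0]>120)&(im[...,2]<90)&(W[...,2]>.05)); print(n,'blue',len(P),P.mean(0),P.min(0),P.max(0))
for n,box in (('tin',(200,235,175,212)),('timer',(240,270,250,280)),('mug',(370,425,150,192))):
    P=pts(T,box,lambda im,W:(W[...,2]>.02)); print(n,P.min(0),P.max(0))
P=pts(T,(60,550,0,95),lambda im,W:W[...,2]>.05);print('shelf',np.percentile(P,[1,50,99],axis=0))
E
python3 m.py
```

```text
top plate 4319 ((0.5512444376945496, 0.018662363290786743), (0.1694362908601761, 0.29928937554359436), 11.41011905670166) 0.01773898467889401
[[0.4390000104904175, 0.14900000393390656], [0.49799999594688416, -0.14499999582767487], [0.6639999747276306, -0.11100000143051147], [0.6050000190734863, 0.18199999630451202]]
side plate 2928 ((0.5506451725959778, 0.019590511918067932), (0.17008377611637115, 0.30223679542541504), 11.029122352600098) 0.020224386567901393
[[0.43799999356269836, 0.15199999511241913], [0.4959999918937683, -0.14499999582767487], [0.6629999876022339, -0.1120000034570694], [0.6050000190734863, 0.18400000035762787]]
top ball 58 [ 0.48713459 -0.07751451  0.12090023] [ 0.48723026 -0.07761666  0.1212307 ] 0.13102937843036044
side ball 16 [ 0.48133615 -0.0860891   0.11751751] [ 0.48054674 -0.08622213  0.11568724] 0.12600637049967223
top grip 268 [0.50798373 0.04426999 0.18604299] [0.48035514 0.02803467 0.14031796] [0.53921949 0.06191638 0.2033586 ]
top blue 199 [0.56240748 0.05838888 0.11130618] [0.52171739 0.00934128 0.07068391] [0.58444991 0.09857358 0.12906468]
side grip 251 [0.50669398 0.03363558 0.17931665] [0.47949073 0.0226702  0.14363212] [0.53855603 0.05213866 0.20345113]
side blue 186 [0.55438043 0.02579978 0.09855694] [0.5143079  0.00317082 0.058634  ] [0.5872905  0.07135172 0.12688355]
tin [0.52310383 0.23499811 0.02184408] [0.59837872 0.30938548 0.0646855 ]
timer [0.32751039 0.1457341  0.02127997] [0.3920788  0.20944231 0.07274661]
mug [ 0.54919793 -0.27159985  0.02013184] [ 0.63056592 -0.16146211  0.1086582 ]
shelf [[ 0.6377457  -0.49707449  0.09838075]
 [ 0.7316519   0.0467372   0.52041153]
 [ 0.84031979  0.50883953  0.56865507]]
```

```bash
cat >> h.py <<'E'
yaw=np.deg2rad(11.2); Z=R.from_euler('z',yaw).as_matrix()
O=np.array([.551,.019,0])+Z@[0,.03,0]
w=lambda p:O+Z@np.array(p)
a=Z@[-.5,0,.866]; A=w([.045,0,.03])
def frame(z,y): y=y-z*(y@z); y/=np.linalg.norm(y); return np.stack([np.cross(y,z),y,z],1)
def delta(grasp,M,L=.167):
    s=read_state(); C=R.from_rotvec(s['orientation']).as_matrix(); p=np.array(s['tool_pos'])
    t=np.array(grasp)-L*M[:,2]
    print('tcp',t.round(4),'shift',(C.T@(t-p)).round(4),'turn',R.from_matrix(C.T@M).as_rotvec().round(4), 'F',np.array(s['force']).round(2))
def axial():
    s=read_state(); C=R.from_rotvec(s['orientation']).as_matrix(); g=np.array(s['tool_pos'])+.167*C[:,2]-A
    l=g@a; print('t',round(s['t'],2),'along axis %.1f mm'%(1e3*l),'off (stand frame) mm',(1e3*Z.T@(g-l*a)).round(1),'F axial %.2f'%(np.array(s['force'])@a),'open',s['opening'],'q',np.round(s['q'],2))
E
python3 - <<'E'
from h import *
print(O,A,a,w([-.0834,-.115,.11]))
for s in (1,-1):
    delta(A+.243*a,frame(-a,s*Z[:,1]))
E
```

```text
[0.54517297 0.04842865 0.        ] [0.58931595 0.0571692  0.03      ] [-0.49047758 -0.09711718  0.866     ] [ 0.48569826 -0.08058033  0.11      ]
tcp [0.3882 0.0174 0.3851] shift [-0.3464 -0.4237  0.0194] turn [-0.1638 -0.507  -0.6065] F [-0.31 -0.4  -0.79]
tcp [0.3882 0.0174 0.3851] shift [-0.3464 -0.4237  0.0194] turn [-0.6564  0.2121  2.4471] F [-0.31 -0.4  -0.79]
```

Call:
carry_out --targets '[{"hand":100,"x":-0.04,"y":-0.05,"z":0.0025,"ax":-0.02,"ay":-0.063,"az":-0.076},{"x":-0.08,"y":-0.1,"z":0.005,"ax":-0.04,"ay":-0.127,"az":-0.15},{"x":-0.12,"y":-0.15,"z":0.007,"ax":-0.06,"ay":-0.19,"az":-0.23},{"x":-0.16,"y":-0.2,"z":0.01,"ax":-0.08,"ay":-0.25,"az":-0.3},{"x":-0.2,"y":-0.25,"z":0.012,"ax":-0.1,"ay":-0.32,"az":-0.38},{"x":-0.24,"y":-0.3,"z":0.014,"ax":-0.12,"ay":-0.38,"az":-0.45},{"x":-0.28,"y":-0.345,"z":0.016,"ax":-0.14,"ay":-0.44,"az":-0.53},{"x":-0.31,"y":-0.38,"z":0.018,"ax":-0.164,"ay":-0.507,"az":-0.606}]'

```text
schema error: expected keys hand, x, y, z, ax, ay, az
```

```bash
python3 - <<'E'
from h import *
axial()
delta(A+.243*a,frame(-a,Z[:,1]))
E
```

```text
t 0.15 along axis 299.3 mm off (stand frame) mm [-90.5 546.  -52.3] F axial -0.49 open 0.09311182528689343 q [ 1.06  0.13  1.49  0.    1.52 -0.09]
tcp [0.3882 0.0174 0.3851] shift [-0.3464 -0.4237  0.0194] turn [-0.1638 -0.507  -0.6065] F [-0.31 -0.4  -0.79]
```

Call:
carry_out --targets '[{"hand":100,"x":-0.04,"y":-0.05,"z":0.0025,"ax":-0.02,"ay":-0.063,"az":-0.076},{"hand":100,"x":-0.08,"y":-0.1,"z":0.005,"ax":-0.04,"ay":-0.127,"az":-0.15},{"hand":100,"x":-0.12,"y":-0.15,"z":0.007,"ax":-0.06,"ay":-0.19,"az":-0.23},{"hand":100,"x":-0.16,"y":-0.2,"z":0.01,"ax":-0.08,"ay":-0.25,"az":-0.3},{"hand":100,"x":-0.2,"y":-0.25,"z":0.012,"ax":-0.1,"ay":-0.32,"az":-0.38},{"hand":100,"x":-0.24,"y":-0.3,"z":0.014,"ax":-0.12,"ay":-0.38,"az":-0.45},{"hand":100,"x":-0.28,"y":-0.345,"z":0.016,"ax":-0.14,"ay":-0.44,"az":-0.53},{"hand":100,"x":-0.31,"y":-0.38,"z":0.018,"ax":-0.164,"ay":-0.507,"az":-0.606}]'

```text
t: 1.15
tool_pos: [0.3707, 0.0813, 0.3869]
orientation: [-0.239, 2.621, 0.071]
force: [0.3, 1.0, 0.2]
opening: 0.0931
gripper_force: 0.0
```

```bash
python3 - <<'E'
from h import *
axial()
delta(A+.243*a,frame(-a,Z[:,1]))
E
```

```text
t 1.15 along axis 247.0 mm off (stand frame) mm [-4.5 66.1 -2.6] F axial -0.13 open 0.09313896451294053 q [ 0.04 -0.84  2.32  0.08  1.16 -1.72]
tcp [0.3882 0.0174 0.3851] shift [-0.0042 -0.0661  0.004 ] turn [-0.0004 -0.012  -0.0137] F [0.34 0.97 0.16]
```

Call:
carry_out --targets '[{"hand":100,"x":-0.002,"y":-0.035,"z":0.002,"ax":0,"ay":-0.012,"az":-0.014},{"hand":100,"x":-0.004,"y":-0.066,"z":0.004,"ax":0,"ay":-0.012,"az":-0.014},{"hand":100,"x":-0.004,"y":-0.066,"z":0.004,"ax":0,"ay":-0.012,"az":-0.014},{"hand":100,"x":-0.004,"y":-0.066,"z":0.004,"ax":0,"ay":-0.012,"az":-0.014}]'

```text
t: 1.65
tool_pos: [0.3878, 0.0193, 0.3846]
orientation: [-0.252, 2.612, 0.069]
force: [-0.5, -0.3, -0.1]
opening: 0.0929
gripper_force: 0.0
```

```bash
python3 - <<'E'
from h import *
axial()
delta(A+.163*a,frame(-a,Z[:,1]))
for n in ['side','top']:
    im,d,W=cloud(n); np.savez(f'{n}1.npz',im=im,W=W)
    x0,y0=(240,150) if n=='side' else (240,130)
    cv2.imwrite(f'pics/{n}1.png',cv2.resize(im[y0:y0+120,x0:x0+160],None,fx=5,fy=5,interpolation=2))
E
```

```text
t 1.65 along axis 242.6 mm off (stand frame) mm [-0.8  2.  -0.4] F axial 0.16 open 0.09285200173686432 q [-0.17 -0.81  2.31  0.2   1.16 -1.97]
tcp [0.4275 0.0251 0.3158] shift [-0.0005 -0.002   0.0796] turn [ 0.0001 -0.0039 -0.0032] F [-0.53 -0.29 -0.14]
```

View pics/side1.png

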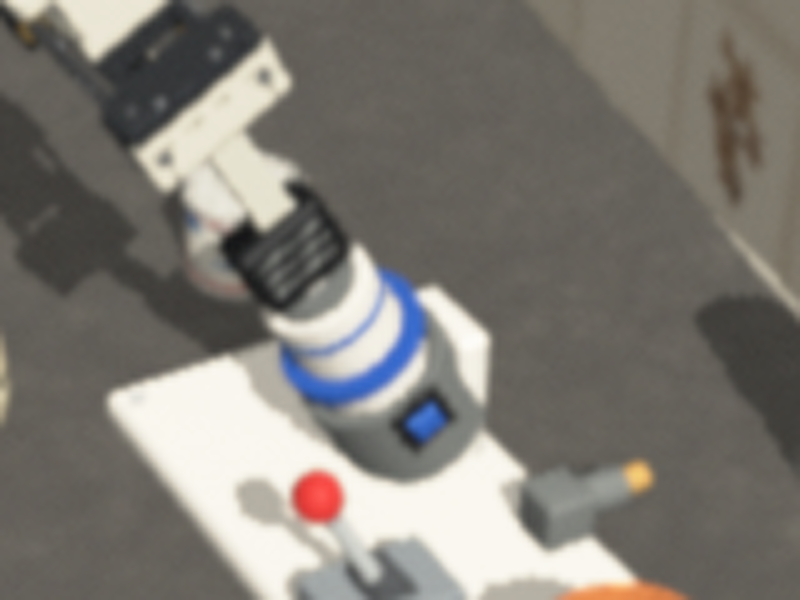

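The crop shows the open fingers aligned with the black grip (at 290,240 in the crop), the cartridge standing out of the sleeve and the ball at (318,497). I'll move in and grip.

Call:
carry_out --targets '[{"hand":100,"x":0,"y":-0.002,"z":0.03,"ax":0,"ay":-0.004,"az":-0.003},{"hand":100,"x":0,"y":-0.002,"z":0.055,"ax":0,"ay":-0.004,"az":-0.003},{"hand":100,"x":0,"y":-0.002,"z":0.07,"ax":0,"ay":-0.004,"az":-0.003},{"hand":100,"x":0,"y":-0.002,"z":0.08,"ax":0,"ay":-0.004,"az":-0.003},{"hand":100,"x":0,"y":-0.002,"z":0.08,"ax":0,"ay":-0.004,"az":-0.003}]'

```text
t: 2.38
tool_pos: [0.4272, 0.0255, 0.3148]
orientation: [-0.258, 2.608, 0.069]
force: [0.4, 0.1, -0.4]
opening: 0.093
gripper_force: 0.0
```

Call:
carry_out --targets '[{"hand":0,"x":0,"y":0,"z":0,"ax":0,"ay":0,"az":0},{"hand":0,"x":0,"y":0,"z":0,"ax":0,"ay":0,"az":0},{"hand":0,"x":0,"y":0,"z":0,"ax":0,"ay":0,"az":0},{"hand":0,"x":0,"y":0,"z":0,"ax":0,"ay":0,"az":0},{"hand":0,"x":0,"y":0,"z":0,"ax":0,"ay":0,"az":0},{"hand":0,"x":0,"y":0,"z":0,"ax":0,"ay":0,"az":0}]' --newtons 45

```text
t: 3.12
tool_pos: [0.4274, 0.0247, 0.3154]
orientation: [-0.256, 2.606, 0.068]
force: [0.1, 0.5, 0.2]
opening: 0.0375
gripper_force: 0.0
```

```bash
python3 - <<'E'
from h import *
axial(); print(read_state()['gripper_force'],read_state()['force'])
E
```

```text
t 3.12 along axis 162.8 mm off (stand frame) mm [-0.2 -0.4 -0.1] F axial 0.09 open 0.037479444265431 q [-0.14 -0.6   2.32  0.2   0.93 -1.98]
0.0 [0.09725106 0.51790293 0.21253953]
```

Fingers are still closing.

Call:
carry_out --targets '[{"hand":0,"x":0,"y":0,"z":0,"ax":0,"ay":0,"az":0},{"hand":0,"x":0,"y":0,"z":0,"ax":0,"ay":0,"az":0},{"hand":0,"x":0,"y":0,"z":0,"ax":0,"ay":0,"az":0},{"hand":0,"x":0,"y":0,"z":0,"ax":0,"ay":0,"az":0}]' --newtons 45

```text
t: 3.62
tool_pos: [0.4271, 0.0262, 0.3153]
orientation: [-0.257, 2.607, 0.074]
force: [-0.4, 12.1, 1.3]
opening: 0.0299
gripper_force: 45.0
```

Call:
carry_out --targets '[{"hand":0,"x":0,"y":0,"z":0.003,"ax":0,"ay":0,"az":0},{"hand":0,"x":0,"y":0,"z":0.006,"ax":0,"ay":0,"az":0},{"hand":0,"x":0,"y":0,"z":0.009,"ax":0,"ay":0,"az":0},{"hand":0,"x":0,"y":0,"z":0.012,"ax":0,"ay":0,"az":0},{"hand":0,"x":0,"y":0,"z":0.012,"ax":0,"ay":0,"az":0}]'

```text
t: 4.25
tool_pos: [0.4331, 0.0274, 0.3046]
orientation: [-0.257, 2.607, 0.074]
force: [0.9, 13.2, -0.6]
opening: 0.0296
gripper_force: 45.0
```

```bash
python3 - <<'E'
from h import *
axial(); print(read_state()['gripper_force'],read_state()['force'])
E
```

```text
t 4.25 along axis 150.4 mm off (stand frame) mm [-0.3  1.8 -0.2] F axial -2.27 open 0.02964703083849556 q [-0.13 -0.57  2.32  0.21  0.9  -1.98]
44.999569058418274 [ 0.92599454 13.19117678 -0.62088376]
```

Call:
carry_out --targets '[{"hand":0,"x":0,"y":0.001,"z":0.002,"ax":0,"ay":0,"az":0},{"hand":0,"x":0,"y":0.002,"z":0.004,"ax":0,"ay":0,"az":0},{"hand":0,"x":0,"y":0.002,"z":0.006,"ax":0,"ay":0,"az":0},{"hand":0,"x":0,"y":0.002,"z":0.006,"ax":0,"ay":0,"az":0}]'

```text
t: 4.75
tool_pos: [0.4356, 0.0288, 0.3017]
orientation: [-0.258, 2.607, 0.069]
force: [-31.6, -0.1, 27.0]
opening: 0.0297
gripper_force: 45.0
```

```bash
python3 - <<'E'
from h import *
axial(); print(read_state()['gripper_force'],read_state()['force'])
E
```

```text
t 4.75 along axis 146.4 mm off (stand frame) mm [0.4 2.2 0.2] F axial 38.90 open 0.029673793214494447 q [-0.12 -0.55  2.31  0.2   0.89 -1.98]
45.01474857330322 [-31.56763084  -0.09320931  27.02787858]
```

Call:
carry_out --targets '[{"hand":0,"x":0,"y":0,"z":0.001,"ax":0,"ay":0,"az":0},{"hand":0,"x":0,"y":0,"z":0.002,"ax":0,"ay":0,"az":0},{"hand":0,"x":0,"y":0,"z":0.003,"ax":0,"ay":0,"az":0},{"hand":0,"x":0,"y":0,"z":0.003,"ax":0,"ay":0,"az":0}]'

```text
t: 5.25
tool_pos: [0.4372, 0.0291, 0.3007]
orientation: [-0.259, 2.606, 0.069]
force: [-52.2, -1.9, 44.5]
opening: 0.0299
gripper_force: 45.0
```

```bash
python3 - <<'E'
from h import *
axial(); print(read_state()['gripper_force'],read_state()['force'])
E
```

```text
t 5.25 along axis 144.8 mm off (stand frame) mm [1.3 2.2 0.7] F axial 64.34 open 0.029915366157742332 q [-0.12 -0.55  2.31  0.2   0.88 -1.98]
45.00939130783081 [-52.21877555  -1.9464975   44.50759928]
```

Call:
carry_out --targets '[{"hand":0,"x":0,"y":0,"z":-0.002,"ax":0,"ay":0,"az":0},{"hand":0,"x":0,"y":0,"z":-0.004,"ax":0,"ay":0,"az":0},{"hand":0,"x":0,"y":0,"z":-0.006,"ax":0,"ay":0,"az":0},{"hand":0,"x":0,"y":0,"z":-0.006,"ax":0,"ay":0,"az":0},{"hand":0,"x":0,"y":0,"z":-0.006,"ax":0,"ay":0,"az":0}]'

```text
t: 5.88
tool_pos: [0.4345, 0.0287, 0.3026]
orientation: [-0.256, 2.605, 0.07]
force: [3.2, 6.0, -0.5]
opening: 0.0298
gripper_force: 45.0
```

```bash
python3 - <<'E'
from h import *
axial(); print(read_state()['gripper_force'],read_state()['force'])
for n in ['side']:
    im,d,W=cloud(n); np.savez(f'{n}2.npz',im=im,W=W)
    x0,y0=(270,170)
    cv2.imwrite(f'pics/{n}2.png',cv2.resize(im[y0:y0+75,x0:x0+100],None,fx=8,fy=8,interpolation=2))
E
```

```text
t 5.88 along axis 147.8 mm off (stand frame) mm [0.3 2.3 0.2] F axial -2.58 open 0.029847687704173988 q [-0.12 -0.56  2.32  0.2   0.89 -1.98]
44.99302268028259 [ 3.17194141  6.01557875 -0.50924968]
```

View pics/side2.png

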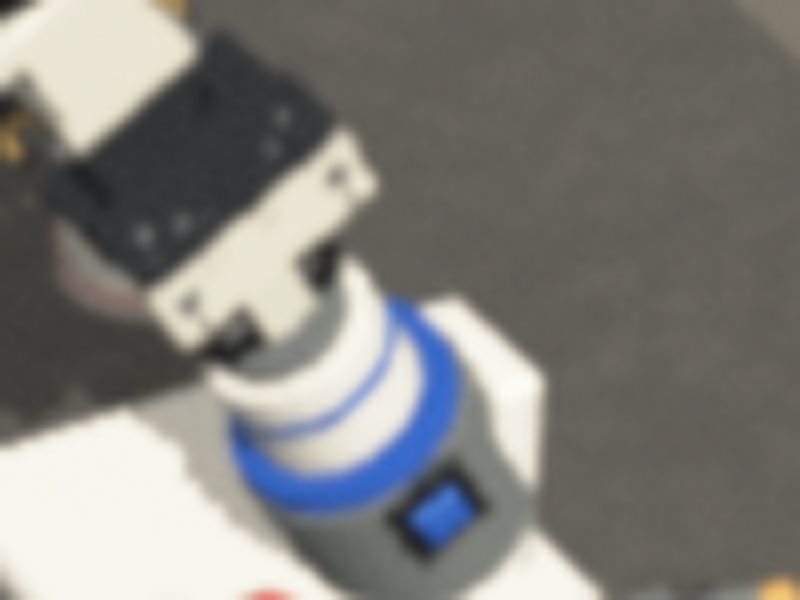

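The blue collar now sits on the sleeve rim (350,450 in the crop), so the cartridge is home. Next is the tug, to about 10 N.

Call:
carry_out --targets '[{"hand":0,"x":0,"y":0,"z":-0.002,"ax":0,"ay":0,"az":0},{"hand":0,"x":0,"y":0,"z":-0.004,"ax":0,"ay":0,"az":0},{"hand":0,"x":0,"y":0,"z":-0.006,"ax":0,"ay":0,"az":0},{"hand":0,"x":0,"y":0,"z":-0.006,"ax":0,"ay":0,"az":0}]'

```text
t: 6.42
tool_pos: [0.4316, 0.0281, 0.3077]
orientation: [-0.256, 2.605, 0.07]
force: [6.3, 5.8, -3.3]
opening: 0.0294
gripper_force: 45.0
```

```bash
python3 - <<'E'
from h import *
axial()
E
```

```text
t 6.42 along axis 153.7 mm off (stand frame) mm [0.3 2.2 0.2] F axial -6.50 open 0.029438500638345296 q [-0.12 -0.58  2.32  0.2   0.91 -1.98]
```

Call:
carry_out --targets '[{"hand":0,"x":0,"y":0,"z":-0.002,"ax":0,"ay":0,"az":0},{"hand":0,"x":0,"y":0,"z":-0.0045,"ax":0,"ay":0,"az":0},{"hand":0,"x":0,"y":0,"z":-0.0045,"ax":0,"ay":0,"az":0},{"hand":0,"x":0,"y":0,"z":-0.0045,"ax":0,"ay":0,"az":0}]'

```text
t: 6.92
tool_pos: [0.4295, 0.0276, 0.3113]
orientation: [-0.256, 2.605, 0.07]
force: [10.2, 6.0, -5.6]
opening: 0.0295
gripper_force: 45.0
```

```bash
python3 - <<'E'
from h import *
axial()
im,d,W=cloud('side'); x0,y0=(270,160)
cv2.imwrite('pics/side3.png',cv2.resize(im[y0:y0+75,x0:x0+100],None,fx=8,fy=8,interpolation=2))
E
```

```text
t 6.92 along axis 157.9 mm off (stand frame) mm [0.2 2.2 0.1] F axial -10.40 open 0.029458142254814947 q [-0.13 -0.59  2.32  0.2   0.92 -1.98]
```

View pics/side3.png

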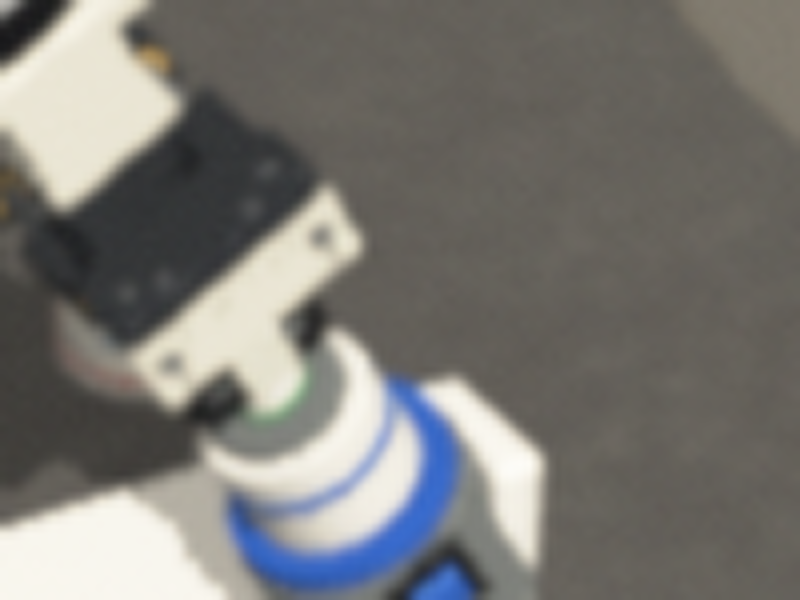

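A thin green band shows at (275,410), no red, and the collar is still seated. I'll add a hair more and hold for over a second.

Call:
carry_out --targets '[{"hand":0,"x":0,"y":0,"z":-0.001,"ax":0,"ay":0,"az":0},{"hand":0,"x":0,"y":0,"z":-0.001,"ax":0,"ay":0,"az":0},{"hand":0,"x":0,"y":0,"z":-0.001,"ax":0,"ay":0,"az":0},{"hand":0,"x":0,"y":0,"z":-0.001,"ax":0,"ay":0,"az":0},{"hand":0,"x":0,"y":0,"z":-0.001,"ax":0,"ay":0,"az":0},{"hand":0,"x":0,"y":0,"z":-0.001,"ax":0,"ay":0,"az":0},{"hand":0,"x":0,"y":0,"z":-0.001,"ax":0,"ay":0,"az":0},{"hand":0,"x":0,"y":0,"z":-0.001,"ax":0,"ay":0,"az":0}]'

```text
t: 7.98
tool_pos: [0.429, 0.0276, 0.3121]
orientation: [-0.256, 2.605, 0.07]
force: [10.0, 5.5, -7.1]
opening: 0.0297
gripper_force: 45.0
```

Call:
carry_out --targets '[{"hand":0,"x":0,"y":0,"z":0,"ax":0,"ay":0,"az":0},{"hand":0,"x":0,"y":0,"z":0,"ax":0,"ay":0,"az":0},{"hand":0,"x":0,"y":0,"z":0,"ax":0,"ay":0,"az":0},{"hand":0,"x":0,"y":0,"z":0,"ax":0,"ay":0,"az":0}]'

```text
t: 8.48
tool_pos: [0.429, 0.0276, 0.3121]
orientation: [-0.256, 2.605, 0.07]
force: [9.6, 7.0, -6.9]
opening: 0.0298
gripper_force: 45.0
```

```bash
python3 - <<'E'
from h import *
axial()
im,d,W=cloud('side'); x0,y0=(270,160)
cv2.imwrite('pics/side4.png',cv2.resize(im[y0:y0+75,x0:x0+100],None,fx=8,fy=8,interpolation=2))
E
```

```text
t 8.47 along axis 158.8 mm off (stand frame) mm [0.2 2.3 0.1] F axial -11.38 open 0.029816789680174118 q [-0.13 -0.59  2.32  0.2   0.92 -1.98]
```

View pics/side4.png

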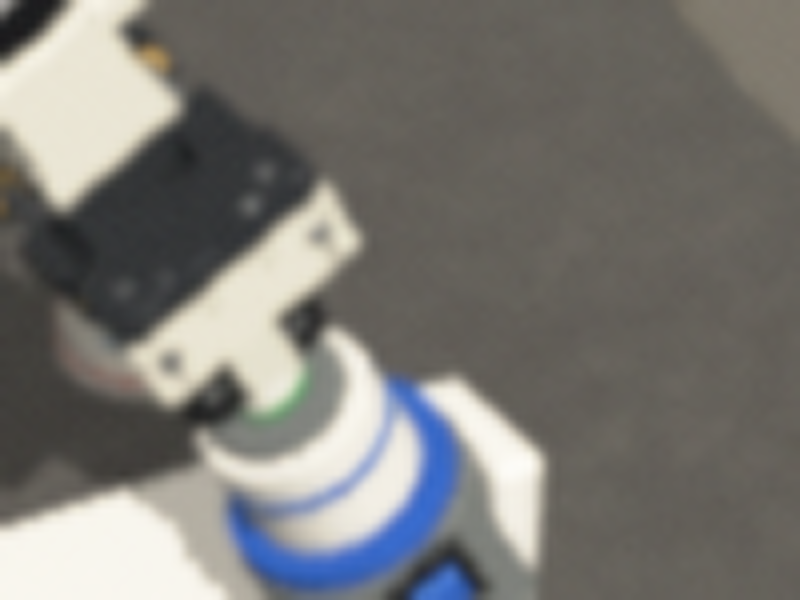

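The green band is clear, with no red and the collar seated. Returning the grip to rest, then releasing.

Call:
carry_out --targets '[{"hand":0,"x":0,"y":0,"z":0.003,"ax":0,"ay":0,"az":0},{"hand":0,"x":0,"y":0,"z":0.006,"ax":0,"ay":0,"az":0},{"hand":0,"x":0,"y":0,"z":0.009,"ax":0,"ay":0,"az":0},{"hand":0,"x":0,"y":0,"z":0.012,"ax":0,"ay":0,"az":0},{"hand":0,"x":0,"y":0,"z":0.0125,"ax":0,"ay":0,"az":0},{"hand":0,"x":0,"y":0,"z":0.0125,"ax":0,"ay":0,"az":0}]'

```text
t: 9.28
tool_pos: [0.4351, 0.0288, 0.3018]
orientation: [-0.256, 2.605, 0.07]
force: [1.3, 4.8, 0.6]
opening: 0.0298
gripper_force: 45.0
```

Call:
carry_out --targets '[{"hand":100,"x":0,"y":0,"z":0,"ax":0,"ay":0,"az":0},{"hand":100,"x":0,"y":0,"z":0,"ax":0,"ay":0,"az":0},{"hand":100,"x":0,"y":0,"z":0,"ax":0,"ay":0,"az":0},{"hand":100,"x":0,"y":0,"z":0,"ax":0,"ay":0,"az":0},{"hand":100,"x":0,"y":0,"z":0,"ax":0,"ay":0,"az":0},{"hand":100,"x":0,"y":0,"z":0,"ax":0,"ay":0,"az":0}]'

```text
t: 10.02
tool_pos: [0.4348, 0.0283, 0.3016]
orientation: [-0.256, 2.606, 0.068]
force: [0.3, 0.4, 0.5]
opening: 0.0854
gripper_force: 0.0
```

Call:
carry_out --targets '[{"hand":100,"x":0,"y":0,"z":-0.02,"ax":0,"ay":0,"az":0},{"hand":100,"x":0,"y":0,"z":-0.05,"ax":0,"ay":0,"az":0},{"hand":100,"x":0,"y":0,"z":-0.08,"ax":0,"ay":0,"az":0},{"hand":100,"x":0,"y":0,"z":-0.1,"ax":0,"ay":0,"az":0},{"hand":100,"x":0,"y":0,"z":-0.1,"ax":0,"ay":0,"az":0}]'

```text
t: 10.65
tool_pos: [0.3859, 0.0184, 0.39]
orientation: [-0.256, 2.602, 0.067]
force: [-0.1, 0.1, 0.6]
opening: 0.0927
gripper_force: 0.0
```

```bash
python3 - <<'E'
from h import *
axial()
print('tip at standoff')
dn=np.array([0,0,-1.])
for s in (1,-1): delta(w([-.16,-.115,.165]),frame(dn,s*Z[:,0]),.186)
for y in (Z[:,1],): delta(w([-.16,-.115,.165]),frame(-a,y),.186)
im,d,W=cloud('top'); c=im.astype(int)
m=(c[...,2]>150)&(c[...,1]<70)&(c[...,0]<70); m[:190]=0;m[220:]=0;m[:,:335]=0;m[:,365:]=0
print('ball top surface mean',W[m].mean(0))
E
```

```text
t 10.65 along axis 248.3 mm off (stand frame) mm [1.3 1.2 0.7] F axial 0.53 open 0.0926743165838835 q [-0.18 -0.82  2.31  0.2   1.16 -1.98]
tip at standoff
tcp [ 0.4106 -0.0955  0.351 ] shift [ 0.018  -0.1164  0.0349] turn [0.4126 0.4153 1.5314] F [-0.1   0.07  0.57]
tcp [ 0.4106 -0.0955  0.351 ] shift [ 0.018  -0.1164  0.0349] turn [-0.4152  0.4126 -1.5304] F [-0.1   0.07  0.57]
tcp [ 0.3193 -0.1135  0.3261] shift [ 0.1109 -0.1164  0.0096] turn [-0.0015  0.0045  0.0009] F [-0.1   0.07  0.57]
ball top surface mean [nan nan nan]<stdin>:9: RuntimeWarning: Mean of empty slice.
  ret = um.true_divide(
```

Call:
carry_out --targets '[{"hand":0,"x":0,"y":-0.03,"z":0,"ax":0.05,"ay":0.05,"az":0.17},{"hand":0,"x":0,"y":-0.06,"z":0,"ax":0.1,"ay":0.1,"az":0.34},{"hand":0,"x":0,"y":-0.09,"z":0,"ax":0.14,"ay":0.14,"az":0.51},{"hand":0,"x":0.005,"y":-0.116,"z":0.01,"ax":0.18,"ay":0.18,"az":0.68},{"hand":0,"x":0.018,"y":-0.116,"z":0.02,"ax":0.23,"ay":0.23,"az":0.85},{"hand":0,"x":0.018,"y":-0.116,"z":0.03,"ax":0.28,"ay":0.28,"az":1.02},{"hand":0,"x":0.018,"y":-0.116,"z":0.035,"ax":0.32,"ay":0.32,"az":1.19},{"hand":0,"x":0.018,"y":-0.116,"z":0.035,"ax":0.37,"ay":0.37,"az":1.36}]'

```text
t: 11.7
tool_pos: [0.4102, -0.0945, 0.3465]
orientation: [1.754, 2.539, -0.0]
force: [0.1, 0.2, -0.1]
opening: 0.0179
gripper_force: 0.0
```

```bash
python3 - <<'E'
from h import *
axial()
delta(w([-.16,-.115,.165]),frame(np.array([0,0,-1.]),Z[:,0]),.186)
delta(w([-.16,-.115,.095]),frame(np.array([0,0,-1.]),Z[:,0]),.186)
E
```

```text
t 11.7 along axis 229.1 mm off (stand frame) mm [ -84.2 -120.6  -48.6] F axial -0.11 open 0.0178803262742273 q [-0.34 -0.37  2.06 -0.01  1.4  -0.7 ]
tcp [ 0.4106 -0.0955  0.351 ] shift [-0.0012  0.0002 -0.0045] turn [0.035  0.0429 0.166 ] F [ 0.06  0.22 -0.06]
tcp [ 0.4106 -0.0955  0.281 ] shift [ 0.002  -0.002   0.0654] turn [0.035  0.0429 0.166 ] F [ 0.06  0.22 -0.06]
```

Call:
carry_out --targets '[{"hand":0,"x":0,"y":0,"z":0.01,"ax":0.035,"ay":0.043,"az":0.166},{"hand":0,"x":0.001,"y":-0.001,"z":0.03,"ax":0.035,"ay":0.043,"az":0.166},{"hand":0,"x":0.002,"y":-0.002,"z":0.05,"ax":0.035,"ay":0.043,"az":0.166},{"hand":0,"x":0.002,"y":-0.002,"z":0.065,"ax":0.035,"ay":0.043,"az":0.166},{"hand":0,"x":0.002,"y":-0.002,"z":0.065,"ax":0.035,"ay":0.043,"az":0.166}]'

```text
t: 12.32
tool_pos: [0.4103, -0.0955, 0.2818]
orientation: [1.987, 2.432, 0.001]
force: [-0.7, -0.6, 0.3]
opening: 0.0005
gripper_force: 0.0
```

```bash
python3 - <<'E'
from h import *
axial()
for x in (-.12,-.06,-.035): delta(w([x,-.115,.095]),frame(np.array([0,0,-1.]),Z[:,0]),.186)
im,d,W=cloud('side')
x0,y0=(230,150)
cv2.imwrite('pics/side5.png',cv2.resize(im[y0:y0+150,x0:x0+200],None,fx=4,fy=4,interpolation=2))
E
```

```text
t 12.32 along axis 175.9 mm off (stand frame) mm [-117.1 -115.2  -67.6] F axial 0.66 open 0.0005082657895040978 q [-0.35 -0.28  2.11 -0.    1.31 -0.55]
tcp [ 0.4498 -0.0877  0.281 ] shift [-0.0002  0.0402  0.0008] turn [0.0013 0.0008 0.0052] F [-0.72 -0.62  0.29]
tcp [ 0.5087 -0.076   0.281 ] shift [-0.0005  0.1002  0.0009] turn [0.0013 0.0008 0.0052] F [-0.72 -0.62  0.29]
tcp [ 0.5332 -0.0712  0.281 ] shift [-0.0006  0.1252  0.0009] turn [0.0013 0.0008 0.0052] F [-0.72 -0.62  0.29]
```

View pics/side5.png

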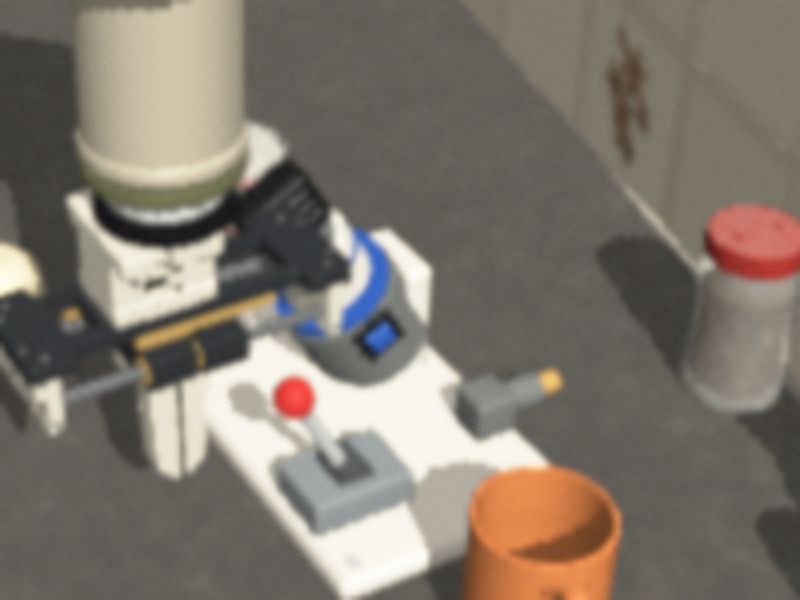

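The closed fingers (175,440) stand in front of the red ball (295,397), in line with it. The way past the cartridge is clear.

Call:
carry_out --targets '[{"hand":0,"x":0,"y":0.025,"z":0,"ax":0,"ay":0,"az":0},{"hand":0,"x":0,"y":0.045,"z":0,"ax":0,"ay":0,"az":0},{"hand":0,"x":0,"y":0.06,"z":0,"ax":0,"ay":0,"az":0},{"hand":0,"x":0,"y":0.075,"z":0,"ax":0,"ay":0,"az":0},{"hand":0,"x":0,"y":0.09,"z":0,"ax":0,"ay":0,"az":0},{"hand":0,"x":0,"y":0.105,"z":0,"ax":0,"ay":0,"az":0},{"hand":0,"x":0,"y":0.115,"z":0,"ax":0,"ay":0,"az":0},{"hand":0,"x":0,"y":0.115,"z":0,"ax":0,"ay":0,"az":0}]'

```text
t: 13.38
tool_pos: [0.5242, -0.0729, 0.2848]
orientation: [1.984, 2.429, 0.003]
force: [0.3, 0.1, 0.7]
opening: 0.0005
gripper_force: 0.0
```

Call:
carry_out --targets '[{"hand":0,"x":0,"y":0.003,"z":0,"ax":0,"ay":0,"az":0},{"hand":0,"x":0,"y":0.006,"z":0,"ax":0,"ay":0,"az":0},{"hand":0,"x":0,"y":0.009,"z":0,"ax":0,"ay":0,"az":0},{"hand":0,"x":0,"y":0.009,"z":0,"ax":0,"ay":0,"az":0}]'

```text
t: 13.88
tool_pos: [0.5325, -0.0711, 0.2844]
orientation: [1.985, 2.429, 0.003]
force: [0.2, 1.1, -0.6]
opening: 0.0005
gripper_force: 0.1
```

```bash
cat > b.py <<'E'
from h import *
axial(); s=read_state(); print(Z.T@np.array(s['force']), 'tip x stand',(Z.T@(np.array(s['tool_pos'])-O))[:2])
for n,b in (('side',(285,345,235,270)),('top',(325,375,175,225))):
    im,d,W=cloud(n); c=im.astype(int); x0,x1,y0,y1=b
    m=(c[...,2]>130)&(c[...,1]<70)&(c[...,0]<70); k=np.zeros_like(m); k[y0:y1,x0:x1]=1; m&=k
    print(n,m.sum(), (Z.T@(np.nanmedian(W[m],0)-O)).round(4) if m.any() else '')
E
python3 b.py
```

```text
t 13.88 along axis 115.6 mm off (stand frame) mm [ -22.1 -115.3  -12.7] F axial -0.70 open 0.0005035956086929071 q [-0.23  0.05  1.8  -0.    1.29 -0.43]
[ 0.37757379  1.04866985 -0.58623265] tip x stand [-0.03561566 -0.11483408]
side 5 [-0.0123 -0.1255  0.1146]
top 0
```

Call:
carry_out --targets '[{"hand":0,"x":0,"y":0.002,"z":0,"ax":0,"ay":0,"az":0},{"hand":0,"x":0,"y":0.004,"z":0,"ax":0,"ay":0,"az":0},{"hand":0,"x":0,"y":0.005,"z":0,"ax":0,"ay":0,"az":0},{"hand":0,"x":0,"y":0.005,"z":0,"ax":0,"ay":0,"az":0}]'

```text
t: 14.48
tool_pos: [0.535, -0.0708, 0.2841]
orientation: [-1.987, -2.432, 0.007]
force: [-23.2, -4.1, 15.2]
opening: 0.0006
gripper_force: 12.0
```

```bash
python3 b.py
```

```text
t 14.47 along axis 114.9 mm off (stand frame) mm [ -21.4 -115.3  -12.3] F axial 24.90 open 0.0005516831723440648 q [-0.23  0.06  1.79 -0.    1.3  -0.42]
[-23.52637056   0.47285533  15.17294074] tip x stand [-0.03308867 -0.11496824]
side 4 [-0.0102 -0.1241  0.115 ]
top 0
```

Call:
carry_out --targets '[{"hand":0,"x":0,"y":0.001,"z":0,"ax":0,"ay":0,"az":0},{"hand":0,"x":0,"y":0.002,"z":0,"ax":0,"ay":0,"az":0},{"hand":0,"x":0,"y":0.003,"z":0,"ax":0,"ay":0,"az":0},{"hand":0,"x":0,"y":0.003,"z":0,"ax":0,"ay":0,"az":0}]'

```text
t: 15.08
tool_pos: [0.5365, -0.0706, 0.284]
orientation: [-1.985, -2.428, 0.013]
force: [-36.6, -6.0, 26.1]
opening: 0.0001
gripper_force: 19.6
```

```bash
python3 b.py
```

```text
t 15.07 along axis 114.5 mm off (stand frame) mm [ -21.1 -115.3  -12.2] F axial 41.11 open 0.00014447690492986004 q [-0.22  0.07  1.78 -0.01  1.3  -0.42]
[-37.06846007   1.2145265   26.07186192] tip x stand [-0.03167479 -0.11508829]
side 5 [-0.0091 -0.1255  0.1144]
top 0
```

The lever is at its stop. I'll back off, rise clear and check.

Call:
carry_out --targets '[{"hand":0,"x":0,"y":-0.008,"z":0,"ax":0,"ay":0,"az":0},{"hand":0,"x":0,"y":-0.03,"z":0,"ax":0,"ay":0,"az":0},{"hand":0,"x":0,"y":-0.07,"z":0,"ax":0,"ay":0,"az":0},{"hand":0,"x":0,"y":-0.11,"z":-0.02,"ax":0,"ay":0,"az":0},{"hand":0,"x":0,"y":-0.12,"z":-0.07,"ax":0,"ay":0,"az":0},{"hand":0,"x":0,"y":-0.12,"z":-0.1,"ax":0,"ay":0,"az":0},{"hand":0,"x":0,"y":-0.12,"z":-0.1,"ax":0,"ay":0,"az":0}]'

```text
t: 16.05
tool_pos: [0.423, -0.0936, 0.3873]
orientation: [1.981, 2.423, 0.007]
force: [0.9, -0.9, -0.2]
opening: 0.0003
gripper_force: 0.0
```

```bash
python3 b.py; python3 - <<'E'
from h import *
im,d,W=cloud('side')
x0,y0=(230,150)
cv2.imwrite('pics/side6.png',cv2.resize(im[y0:y0+150,x0:x0+200],None,fx=4,fy=4,interpolation=2))
E
```

```text
t 16.05 along axis 260.2 mm off (stand frame) mm [ -60.6 -116.6  -35. ] F axial -0.51 open 0.0003169963162399181 q [-0.34 -0.34  1.96  0.    1.51 -0.54]
[ 0.68827511 -1.05704    -0.19503081] tip x stand [-0.14745985 -0.11560276]
side 29 [-0.0152 -0.1165  0.117 ]
top 53 [-0.0075 -0.112   0.1195]
```

View pics/side6.png

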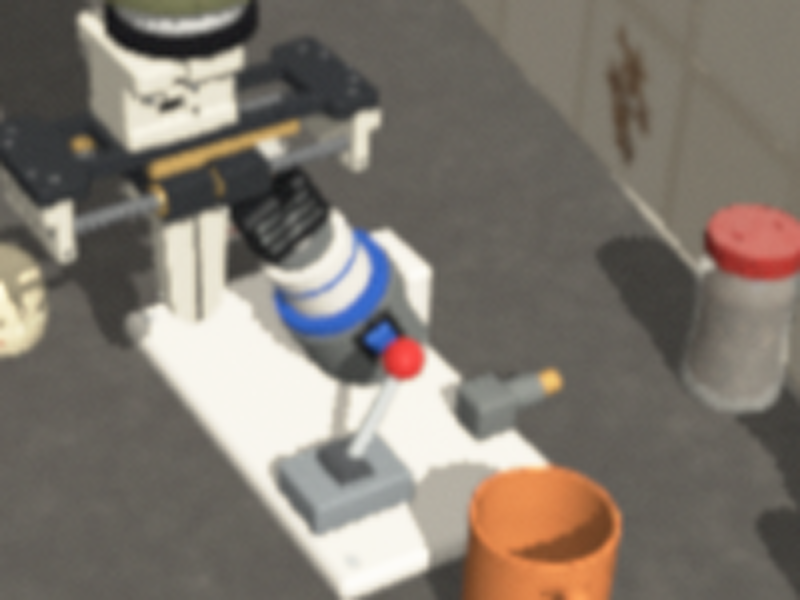

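The lever is fully over to the rear: ball at (403,357), stand-frame x ≈ −8 mm, about 0.98 rad. The cartridge is seated with the grip at rest, and the arm is clear.

```bash
python3 -c "
from plant import robot
print(robot.close_job())"
```

```text
the job is handed in; nothing more can be done
None
```

The job is handed in, though the hand-in returned no verdict: the cartridge is home, the catch held a tug of about 11 N for over a second (green band, no red), the grip is back at rest, the red lever is fully over at about 0.98 rad, and the tin, mug and timer were left alone.

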